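Slide the brass specimen under the video microscope and latch it in

TASK

Slide the blue carrier with the brass specimen, white handle fin last, into the slideway of the microscope stand, under the lips and the ring light, fully home against the red stop, then swing the yellow latch shut behind it. Do not knock the microscope, leave the other things on the bench where they are, and let go of everything at the end.

Things in the scene. Friction and masses are not known exactly. Their poses are not given: they have to be found in the camera images.
- stage: Black base of the microscope stand, fixed, carrying an aluminium slideway. Origin on the bench below it; x = direction in which a carrier is slid in, roughly away from the robot; z up. Plate: x -155 to 145, y -85 to 160 mm; its top, the slideway floor, is 12 mm up, open and flat behind the mouth (x -155 to -15). A carrier fully home has its origin at x 50, y 0, z 12 and its handle at x -8.
- mouth (a point): Rear end of the slideway, on its floor, at x -15, y 0 in the stand's frame (axes as the stand). The mouth flares, 16 mm high, from y +-42 here to the straight rails (x 20 to 125, inner faces y +-32). Inward lips on the rails (from x 20 on, y +-24 to +-42) have their undersides 13 mm and tops 18 mm above the floor, so a carrier enters only from the rear, lying flat.
- stop (a point): Middle of the foot of the red end stop's face, at x 120, y 0 in the stand's frame, on the slideway floor: the carrier's leading edge comes to rest here. Axes as the stand.
- ring_light (a point): Centre of the underside of the black ring light over the slideway: x 56, y 0 in the stand's frame, 72 mm above the floor. 100 mm across, 34 mm high; rear edge at x 6. The carrier's handle ends up so close to it that an upright gripper would strike it: lean the gripper back towards the stand's rear (-x) by 30 to 40 degrees.
- microscope: Microscope fixed to the stand, same origin and axes: ring light, above it a lens 52 mm across on the same axis, white camera up to 0.36 m; steel post 26 mm thick at x 75, y 130 mm, and an arm from it to the lens 0.2 to 0.25 m above the bench.
- carrier: Loose blue carrier plate, 140 x 60 x 10 mm (x, y, z), 0.26 kg or so, with a brass valve body fixed on it (about 64 x 36 mm, top 55 mm above the underside). Origin: centre of the underside; x points to its leading end, away from the handle; z up. At the rear a white upright handle fin, 24 mm long in x (x -70 to -46), 12 mm thick in y, reaching from the plate to 61 mm above the underside.
- carrier_handle (a point): Point in the middle of the carrier's white fin, 58 mm behind the carrier's origin and 40 mm above its underside; axes as the carrier.
- spare: Identical blue carrier with a black plastic specimen (34 mm high over the underside) in place of the brass one; to be left alone. Same frame and sizes.
- latch (a joint): Angle (rad) of the yellow swing latch on a vertical pivot to the left of the mouth: 0 = shut, lying across the slideway 3 mm behind a carrier that is home; grows as it swings open towards the robot, to 2.3 at most. From open it swings shut anticlockwise seen from above. About 0.4 N at the knob moves it and it stays where left.
- latch_hinge (a point): Pivot of the latch, at x = -29, y = 52, z = 14 mm in the stand's frame.
- latch_knob (a point): Middle of the red upright knob of the latch, 16 mm thick, 117 mm from the pivot, 48 mm above the bench; knob spans 36 to 60 mm above the bench. With the latch shut it is at x = -29, y = -65 mm in the stand's frame, near the ring light: lean the gripper back 20 degrees or more here too; at angle q it is at pivot + 117 mm x (-sin q, -cos q).
- dish: Clear dish with red parts in it, 90 mm across, 18 mm high, loose. Origin under its centre.
- bottle: Amber bottle, 52 mm across, 120 mm high, loose. Origin under its centre.
- jar: White jar, 60 mm across, 70 mm high, loose. Origin under its centre.
- screwdriver: Screwdriver, 170 mm long, lying loose.
Things that resemble listed ones, but are neither listed nor needed, are in the scene too. Leave any pink look-alike of the carrier alone.

How it is judged (in metres and radians):
On the way, in this order (a step that is already met when the one before it is completed fails the run):
1. the carrier lies in the mouth of the slideway, between the rails and under the lips (y of carrier in the frame of stage between -0.005 and 0.005 m and z of carrier in the frame of stage between 0.009 and 0.0165 m and angle between the x axis of carrier and the x axis of stage, either way round below 0.08 rad and x of carrier_handle in the frame of stage below 0.01 m and x of carrier in the frame of stage above -0.025 m).
2. the carrier is fully home against the stop (y of carrier in the frame of stage between -0.005 and 0.005 m and z of carrier in the frame of stage between 0.009 and 0.0165 m and angle between the x axis of carrier and the x axis of stage, either way round below 0.08 rad and x of carrier_handle in the frame of stage below 0.01 m and x of carrier in the frame of stage between 0.045 and 0.054 m), for 0.2 s.
3. the latch is shut behind the carrier (all of step 2 and value of joint latch below 0.1 rad), for 0.2 s.
At the end, for the whole second after the job is handed in: The carrier with the brass specimen lies flat on the slideway floor between the rails, handle at the rear, within 5 mm of the end stop and within 5 mm of the slideway's middle, aligned within 0.08 rad, at rest, and the latch is within 0.1 rad of shut (all of step 3 and linear speed of carrier below 0.02 m/s); the robot touches nothing.
It fails at once if the microscope is knocked (pressed with more than 8 N) (contact force between microscope and anything else above 8 N).
It fails at once if the spare carrier, dish, bottle, jar or screwdriver is moved more than 30 mm (distance of any of spare, dish, bottle, jar, screwdriver from where it was at the start of the episode above 0.03 m).
It also fails if it takes over 61 s, if anything falls off the work surface, if the arm or the gripper's body presses on something with over 40 N, if the wrist force passes 120 N, or if a joint passes its speed limit or range.

ROBOT

A 7-joint arm with a two-finger parallel gripper is mounted at the origin on the work surface. World frame = base frame: x ahead of the robot, y to its left, z up, the work surface at z = 0. Lengths are in mm, angles in rad, forces in N, time in s.
With the tool pointing down it reaches from about 350 to 900 mm from the base axis. Payload 19.9 kg.
Tool frame: the origin (TCP) lies at the very end of the fingers, on their centre line; the grasp point (between the pads) lies 19 mm behind it (arm.hold_point_z is the distance from the TCP to the grasp point, in mm); z points along the fingers, x is the direction in which the jaws open and shut, and the axes are right-handed (so a half turn about z gives the same grasp; the last joint's range is limited). The gripper opens to 85 mm and grips with 20 to 120 N. Pads are 22 mm wide; open, the fingers measure 114 mm over their backs; the gripper's body (76 mm by 85 mm) begins 54 mm behind the grasp point. The pads swing forward as they close: fully open they stand 13 mm farther back than shut.
Start: joints at [1.089, 0.417, -0.01, 1.614, 0.005, 1.111, -0.053], TCP at [266.092, -565.506, 231.26] pointing down, gripper open.
Joint ranges: [-2.81, 2.81], [-0.39, 2.02], [-1.27, 1.25], [0.06, 2.57], [-1.19, 4.33], [0.19, 2], [-2.82, 2.82]. Speed limits (rad/s): [1.89, 1.89, 2.39, 2.39, 3.01, 3.01, 3.01].

INTERFACE

Orientations are given as a unit quaternion [w, x, y, z].
In Python, from bench import arm gives the robot as it stands. Calls block until the motion is done:
- arm.movep(position, orientation): joint-space move of the TCP to a pose.
- arm.move_linear(position, max_speed=150, attitude=None, stop_force=None): straight line of the TCP; attitude=None keeps the orientation; max_speed is the mean speed in mm/s. With stop_force (N) it stops when the force on the tool has changed by that much, and returns True; else False.
- arm.move_joints(angles): joint-space move.
- arm.gripper_to(opening, effort=None): finger opening in mm; effort is the grip in N (None keeps the last); returns when the fingers have stopped.
- arm.sleep(seconds).
- arm.inverse_kinematics(position, orientation): joint angles nearest the present ones, or None.
- arm.capture(name): name is "scene" or "top" or "wrist"; returns a dict with "pixels" (420x560x3 uint8, red, green, blue), "fx", "fy", "cx", "cy" (pixels), "R" (3x3) and "t" (3): a world point X has camera coordinates R X + t. Camera axes: x right, y down, z forward; pixel columns grow to the right and rows downward; lengths in mm; the calibration is good to about 2 mm. A picture is of the moment at which its call begins. There is no depth.
A pose or a line that the arm cannot do raises arm.MotionError and nothing moves.
- arm.sign_off(): hands the job in, once; it reports no verdict.
Readings, each from a call of its own:
- arm.current_clock(): time.
- arm.current_joint_pos(): joint angles.
- arm.current_joint_vel(): joint speeds.
- arm.current_effort(): joint torques, N m.
- arm.current_ee_pos(): TCP position.
- arm.current_tool_rot(): TCP orientation.
- arm.current_wrist_force(): force on the tool from outside, world axes, zero at the start.
- arm.current_ft_torque(): the same for the moment, N m.
- arm.current_grip_width(): finger opening in mm.
Only numpy, scipy, OpenCV 4.12 (cv2) and the standard library are available. Lean on these libraries where they do the work, as an engineer would, in place of code of your own. Each camera call takes 0.05 s, during which the arm holds its last target.

## Working session

There is one attempt and no reset: what is moved stays moved. The work goes in short steps, each a Python script; the robot and the scene stay as the last script left them, time stands still between calls to the robot, and variables do not carry over. Pictures are saved under pics/ and viewed, and the job is handed in when it is done.

```bash
ls; mkdir -p pics; python3 - <<'E'
from bench import arm
import cv2
for n in ("scene","top","wrist"):
    c=arm.capture(n); cv2.imwrite(f"pics/{n}0.png",c["pixels"][:,:,::-1])
    print(n,c["fx"],c["cx"],c["cy"],c["R"],c["t"])
print(arm.current_clock(),arm.current_tool_rot(),arm.current_ee_pos(),arm.current_grip_width(),arm.hold_point_z)
E
```

```text
pics
scene 456.5204766029941 280.91533459556143 203.33235774678803 [[-0.90896162 -0.41687364 -0.0022672 ]
 [-0.36018781  0.78807736 -0.49919818]
 [ 0.20988929 -0.45293537 -0.86648488]] [ 441.05920214  251.61555273 1216.56771798]
top 421.9641415511632 273.51744806236843 210.68973132213915 [[ 0.01646598 -0.99973283  0.01622132]
 [-0.99127934 -0.01844388 -0.13048023]
 [ 0.13074456 -0.01393137 -0.9913182 ]] [ -52.82753013  494.25017768 1211.13846885]
wrist 295.41114130936705 274.3111797137396 213.67902544987047 [[ 0.42529855 -0.9050526  -0.00096784]
 [-0.8645925  -0.40660141  0.29522042]
 [-0.26758353 -0.12472003 -0.95542868]] [-624.96545465  -39.29466068  379.54460449]
0.15 [-2.04140885e-04  8.44324756e-01 -5.35831602e-01 -3.98896483e-04] [ 265.96772192 -565.31316361  230.82914386] 85.65324159583317 18.700000000000003
```

View pics/scene0.png

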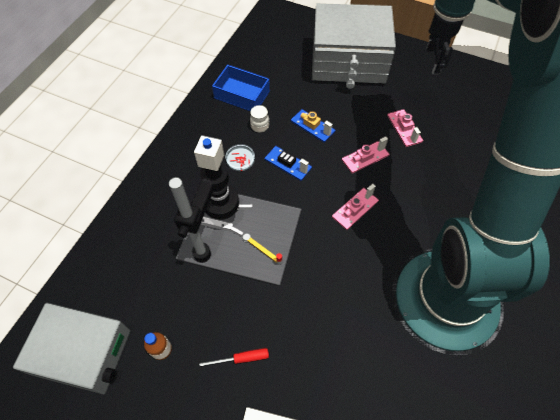

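View pics/top0.png

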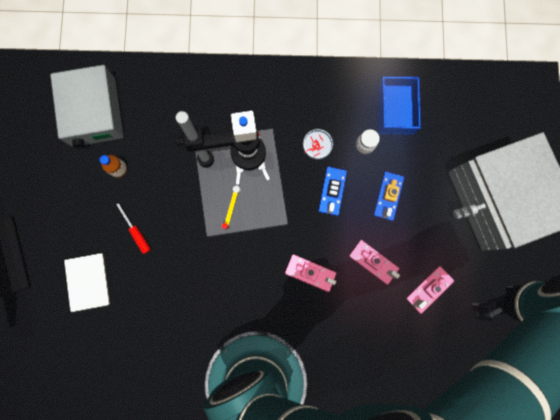

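View pics/wrist0.png

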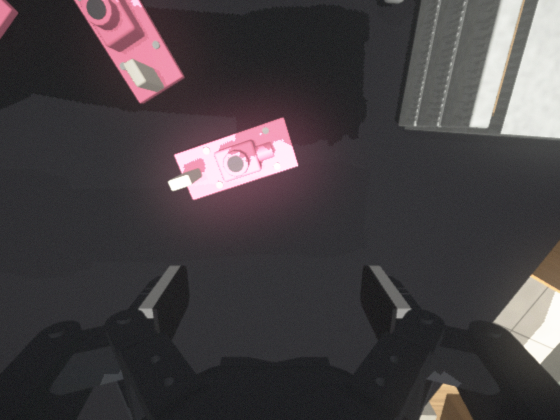

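The scene and top views show these possible carriers, by top-view pixel:
- Blue with brass at (390,196). This fits the description, so I choose it.
- Blue with black specimen at (333,191), which is the spare.
- Pink look-alikes at (311,273), (375,262) and (430,290).

The stand plate is at about (243,182), and the latch is open with its knob at (226,226). Next I'll check the choice in a close crop.

```bash
cat > h.py <<'E'
import numpy as np, cv2
from bench import arm
def ray(c,u,v):
    R=np.array(c["R"]);t=np.array(c["t"])
    d=R.T@np.array([(u-c["cx"])/c["fx"],(v-c["cy"])/c["fy"],1.]);return -R.T@t,d
def onz(c,u,v,z):
    o,d=ray(c,u,v);return o+d*(z-o[2])/d[2]
def proj(c,X):
    p=np.array(c["R"])@np.array(X,float)+np.array(c["t"]);return np.array([c["fx"]*p[0]/p[2]+c["cx"],c["fy"]*p[1]/p[2]+c["cy"]])
def tri(c1,p1,c2,p2):
    o,d=ray(c1,*p1);q,e=ray(c2,*p2)
    s=np.linalg.lstsq(np.c_[d,-e],q-o,rcond=None)[0]
    a=o+d*s[0];b=q+e*s[1];return (a+b)/2,np.linalg.norm(a-b)
def crop(c,u0,v0,u1,v1,k,name):
    im=c["pixels"][v0:v1,u0:u1,::-1];cv2.imwrite("pics/"+name,cv2.resize(im,None,fx=k,fy=k,interpolation=cv2.INTER_CUBIC))
E
python3 - <<'E'
from h import *
c=arm.capture("top")
crop(c,180,100,320,245,5,"t_stage.png")
crop(c,310,150,430,240,6,"t_car.png")
s=arm.capture("scene")
crop(s,160,170,320,290,5,"s_stage.png")
for n,c,z in(("top",c,10),("scene",s,10)):
    h=cv2.cvtColor(c["pixels"],cv2.COLOR_RGB2HSV)
    m=cv2.inRange(h,(105,130,60),(125,255,255))
    k,l,st,ce=cv2.connectedComponentsWithStats(m)
    for i in range(1,k):
        if st[i,4]>60:
            pts=np.argwhere(l==i)[:,::-1].astype(np.float32)
            r=cv2.minAreaRect(pts);b=cv2.boxPoints(r)
            print(n,st[i,4],ce[i].round(),b.round(1).tolist())
            W=np.array([onz(c,*p,z)[:2] for p in b]);print(W.round(1).tolist(),W.mean(0), np.linalg.norm(W-np.roll(W,1,0),axis=1))
E
```

```text
top 2231 [400. 106.] [[378.0, 76.0], [421.0, 76.0], [421.0, 134.0], [378.0, 134.0]]
[[931.8, -366.3], [935.1, -502.4], [745.9, -496.9], [743.0, -363.3]] [ 838.93743412 -432.21145554] [188.77618032 136.17925933 189.21929368 133.62765833]
top 84 [104. 159.] [[99.0, 154.0], [109.0, 154.0], [109.0, 163.0], [99.0, 163.0]]
[[661.8, 488.1], [662.4, 458.0], [634.5, 456.1], [633.9, 486.2]] [648.14815346 472.1050624 ] [28.00710956 30.16526216 28.01399473 30.08039216]
top 760 [332. 190.] [[317.20001220703125, 212.1999969482422], [326.0, 165.3000030517578], [347.3999938964844, 169.3000030517578], [338.6000061035156, 216.1999969482422]]
[[495.9, -175.9], [640.9, -202.4], [629.7, -267.9], [484.9, -240.4]] [ 562.87100103 -221.65711768] [ 65.4773037  147.44888099  66.47406302 147.40117177]
top 611 [388. 195.] [[372.5, 215.89999389648438], [384.0, 170.0], [404.8999938964844, 175.1999969482422], [393.5, 221.10000610351562]]
[[487.9, -342.7], [629.7, -379.9], [614.7, -443.7], [473.2, -405.7]] [ 551.37805671 -392.98293885] [ 64.6705779  146.62455059  65.63735567 146.53175274]
scene 1841 [241.  87.] [[20
[... 703 characters left out ...]
 [829.3, -201.4], [811.8, -169.8], [832.1, -160.5]] [ 830.77186699 -180.93345385] [36.22119401 22.60025435 36.19671057 22.32366405]
scene 458 [284. 164.] [[263.3999938964844, 158.8000030517578], [272.6000061035156, 143.10000610351562], [310.8999938964844, 165.60000610351562], [301.70001220703125, 181.3000030517578]]
[[637.1, -199.2], [636.9, -266.8], [491.3, -237.1], [494.5, -172.0]] [ 564.93931678 -218.79787614] [145.14208192  67.65837934 148.53915518  65.13526985]
scene 110 [150. 338.] [[142.0, 338.0], [149.5, 330.5], [157.5, 338.5], [150.0, 346.0]]
[[675.6, 428.4], [668.7, 404.5], [639.2, 413.1], [646.3, 436.8]] [657.46343325 420.70635087] [30.43741409 24.92564541 30.68266508 24.71145929]
```

```bash
sleep 0.1
```

```text
(no output)
```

View pics/t_stage.png

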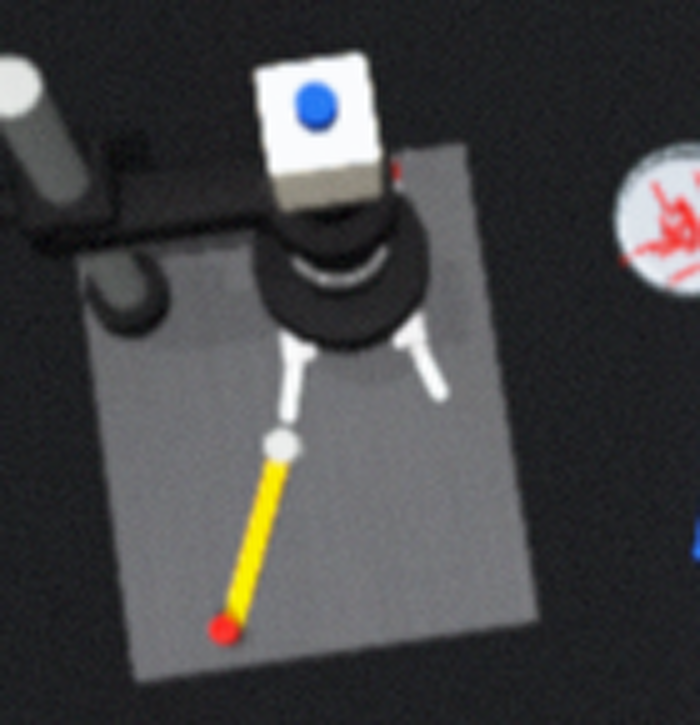

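View pics/t_car.png

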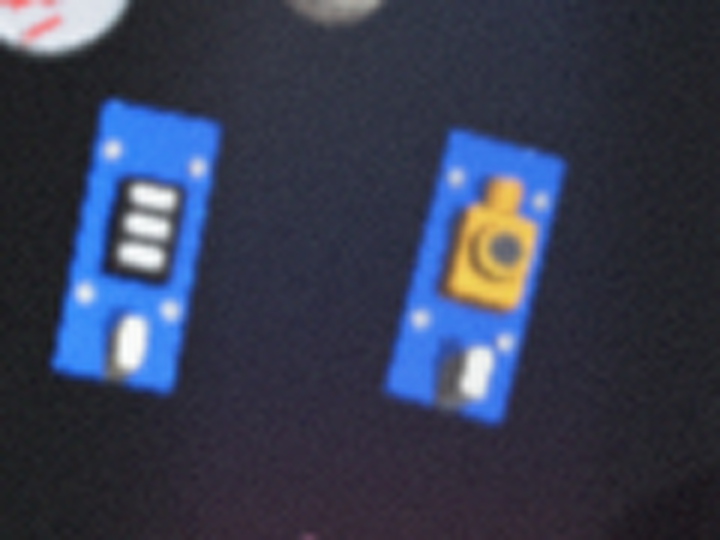

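View pics/s_stage.png

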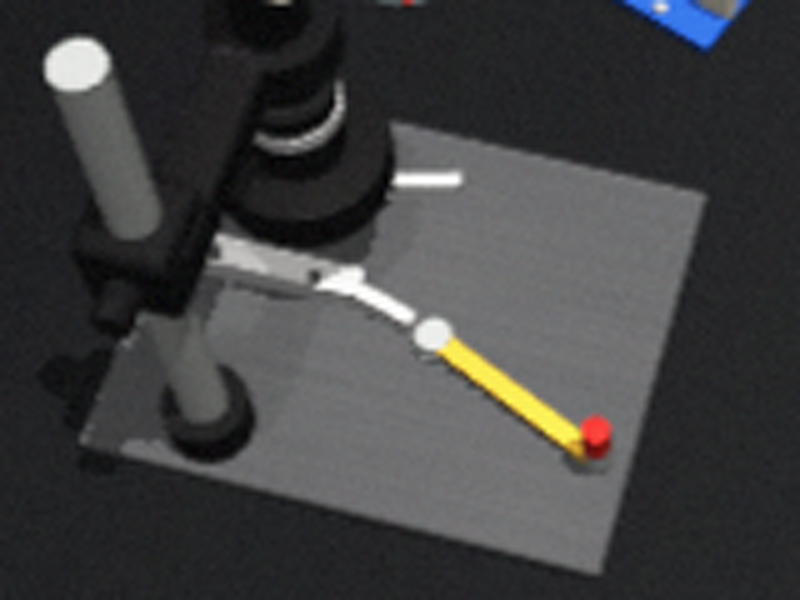

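```bash
cat >> h.py <<'E'
from scipy.ndimage import map_coordinates,gaussian_filter
def edge(c,A,B,hw=6,n=60):
    """subpixel line fit near segment A-B (pixels); strongest gradient across; returns point, dir, rms"""
    g=gaussian_filter(c["pixels"].astype(float).mean(2),0.8)
    A=np.array(A,float);B=np.array(B,float);d=(B-A)/np.linalg.norm(B-A);nn=np.array([-d[1],d[0]])
    s=np.linspace(-hw,hw,12*hw+1);P=[]
    for f in np.linspace(.05,.95,n):
        q=A+f*(B-A)+s[:,None]*nn
        gr=np.abs(np.gradient(map_coordinates(g,[q[:,1],q[:,0]],order=1)))
        k=gr.argmax()
        w=gr[max(0,k-6):k+7];ss=s[max(0,k-6):k+7];P.append(A+f*(B-A)+nn*(w@ss/w.sum()))
    P=np.array(P,np.float32)
    for _ in range(3):
        vx,vy,x,y=cv2.fitLine(P,cv2.DIST_HUBER,0,.01,.01).ravel()
        r=(P-[x,y])@np.array([-vy,vx]);P=P[np.abs(r)<max(1.0,2*r.std())] if r.std()>0.3 else P
    return np.array([x,y]),np.array([vx,vy]),r.std()
def inter(l,m):
    s=np.linalg.solve(np.c_[l[1],-m[1]],m[0]-l[0]);return l[0]+s[0]*l[1]
E
python3 - <<'E'
from h import *
t=arm.capture("top");s=arm.capture("scene")
T=lambda x,y:((x+.5)/5-.5+180,(y+.5)/5-.5+100)
S=lambda x,y:((x+.5)/5-.5+160,(y+.5)/5-.5+170)
def stage(n,c,rl,rr,fr,fl):
    rear=edge(c,rl,rr);right=edge(c,rr,fr);left=edge(c,rl,fl)
    print(n,"rms",rear[2],right[2],left[2])
    a=onz(c,*inter(rear,left),12);b=onz(c,*inter(rear,right),12)
    d1=onz(c,*(right[0]),12)-b; d2=onz(c,*left[0],12)-a
    print("RL",a.round(1),"RR",b.round(1),"width",np.linalg.norm(a-b))
    dr=(b-a)
    print("yaws(deg) rear",np.degrees(np.arctan2(dr[0],-dr[1]))*-1,"right",np.degrees(np.arctan2(d1[1],d1[0])),"left",np.degrees(np.arctan2(d2[1],d2[0])))
    yaw=np.arctan2(dr[1],dr[0])+np.pi/2
    ex=np.array([np.cos(yaw),np.sin(yaw)]);ey=np.array([-ex[1],ex[0]])
    o=(a+b)[:2]/2-ex*-155-ey*37.5
    print("yaw",np.degrees(yaw),"origin",o)
stage("top",t,T(135,682),T(538,620),T(470,180),T(95,380))
stage("scene",s,S(602,574),S(706,195),S(420,130),S(280,492))
def knob(c,n):
    h=cv2.cvtColor(c["pixels"],cv2.COLOR_RGB2HSV)
    m=cv2.inRange(h,(0,150,80),(8,255,255))|cv2.inRange(h,(172,150,80),(180,255,255))
    k,l,st,ce=cv2.connectedComponentsWithStats(m)
    for i in range(1,k):
        if st[i,4]>8: print(n,ce[i],st[i])
    m=cv2.inRange(h,(20,150,100),(33,255,255))
    p=np.argwhere(m)[:,::-1];print("yellow",len(p),p.mean(0))
knob(t,"top");knob(s,"scene")
E
```

```text
top rms 0.16445132 0.13046822 0.11964397
RL [418.4 153.4  12. ] RR [459.5 -86.2  12. ] width 243.09494291019269
yaws(deg) rear -9.740359375521562 right 9.664655559738513 left 9.707515551864446
yaw 9.740359375521564 origin [598.03355344  22.82214363]
scene rms 0.13343967 0.10865254 0.11070164
RL [418.5 155.8  12. ] RR [459.1 -83.2  12. ] width 242.42398054965838
yaws(deg) rear -9.63792214385379 right 9.545927910159614 left 9.830980974871856
yaw 9.63792214385379 origin [597.91707559  25.2365721 ]
top [316.125   145.46875] [313 140   7  10  32]
top [224.2962963  225.66666667] [222 223   6   6  27]
top [139.06920415 239.58477509] [128 226  22  28 289]
yellow 241 [294.64315353 201.34439834]
scene [240.67741935 158.93548387] [236 157   9   7  31]
scene [278.78378378 257.05405405] [276 253   6   9  37]
scene [250.84960422 355.32453826] [233 348  36  16 379]
yellow 179 [269.97206704 227.82122905]
```

```bash
python3 - <<'E'
from h import *
t=arm.capture("top");s=arm.capture("scene")
# order: front-left, front-right, rear-right, rear-left
for n,c,Q in(("top",t,[(384,170),(404.9,175.2),(393.5,221.1),(372.5,215.9)]),("scene",s,[(289.3,120.7),(298.4,106.1),(335.6,129.4),(326.5,144)])):
    if n=="scene": pass
    E=[edge(c,Q[i],Q[(i+1)%4],hw=4) for i in range(4)]
    C=[onz(c,*inter(E[i-1],E[i]),10) for i in range(4)]
    W=np.array(C);print(n,[e[2] for e in E],W.round(1)[:,:2].tolist(),W.mean(0),np.linalg.norm(W-np.roll(W,-1,0),axis=1))
    d=(W[0]+W[1]-W[2]-W[3]);print("yaw",np.degrees(np.arctan2(d[1],d[0])))
# knob
p,e=tri(t,(224.3,225.67),s,(278.78,257.05));print("knob",p,e)
E
```

```text
top [np.float32(0.16655561), np.float32(0.25931987), np.float32(0.2978595), np.float32(0.21942276)] [[626.8, -382.5], [611.8, -439.4], [475.3, -403.5], [491.6, -345.9]] [ 551.35448786 -392.80692677   10.        ] [ 58.86711342 141.18194595  59.86394338 140.15335056]
yaw -14.957976041154037
scene [np.float32(0.17467883), np.float32(1.3742687), np.float32(0.12318055), np.float32(0.198643)] [[625.6, -379.9], [610.7, -437.4], [470.7, -418.0], [489.4, -343.0]] [ 549.12047216 -394.58675189   10.        ] [ 59.42305818 141.37615298  77.29177069 141.15415294]
yaw -11.525398753764463
knob [446.70341962  97.74927771  47.34588627] 0.21472419110123073
```

```bash
cat >> h.py <<'E'
from scipy.spatial.transform import Rotation as Ro
SO=np.array([598.,24.,0.]);SY=np.radians(9.69)
CO=np.array([550.6,-391.5,0.]);CY=np.radians(-15.0)
def rz(a): return Ro.from_euler('z',a).as_matrix()
def S2W(p,o=SO): return o+rz(SY)@np.array(p,float)
def W2S(p,o=SO): return rz(SY).T@(np.array(p,float)-o)
def toolR(yaw,lean,sg):
    l=np.radians(lean);x=np.array([0,sg,0.]);z=np.array([np.sin(l),0,-np.cos(l)])
    return rz(yaw)@np.c_[x,np.cross(z,x),z]
def quat(R):
    q=Ro.from_matrix(R).as_quat();return [q[3],q[0],q[1],q[2]]
def tcp(grasp,R,hp=None):  # TCP so grasp point is at grasp
    return np.array(grasp)+R[:,2]*(arm.hold_point_z)
def graspc(): # actual grasp point
    q=arm.current_tool_rot();R=Ro.from_quat([q[1],q[2],q[3],q[0]]).as_matrix()
    return np.array(arm.current_ee_pos())-R[:,2]*arm.hold_point_z,R
E
python3 - <<'E'
from h import *
w=arm.capture("wrist");g,R=graspc();o=-np.array(w["R"]).T@np.array(w["t"])
print("cam in tool",R.T@(o-np.array(arm.current_ee_pos())))
for sg in(1,-1):
  for lean in (35,40):
    R=toolR(CY,lean,sg);gp=CO+rz(CY)@np.array([-60,0,42])
    p=tcp(gp,R)
    print(sg,lean,"pre",arm.inverse_kinematics(p-100*R[:,2],quat(R)))
    print("grasp",arm.inverse_kinematics(p,quat(R)));print("lift",arm.inverse_kinematics(p+[0,0,110],quat(R)))
    R=toolR(SY,lean,sg)
    for x in(-170,-60,-10):
      for z in (54,160): print(x,z,arm.inverse_kinematics(tcp(S2W([x,0,z]),R),quat(R)))
E
```

```text
cam in tool [   0.50150672  -74.21364998 -142.88329483]
1 35 pre [ 1.69609477  0.62461725 -1.09848427  2.20819904  1.35436658  0.23188127
  0.86914344]
grasp [ 1.57617409  0.93943956 -1.08112409  2.10887816  1.8557082   0.42804252
  0.51244976]
lift [ 1.59835121  0.63006801 -1.09216278  2.08418176  1.11308174  0.30213765
  1.05938415]
-170 54 None
-170 160 None
-60 54 [ 0.87779881  0.79225996 -1.08107082  2.32715432  2.12546193  0.57014458
 -0.11630242]
-60 160 [ 0.91977358  0.3961488  -1.08572588  2.29310798  1.49488964  0.26337492
  0.31311671]
-10 54 [ 0.61128527  0.66365041 -0.78626388  2.2212252   2.18816854  0.37576921
 -0.29574113]
-10 160 [ 0.7306102   0.42572314 -0.91334058  2.18775663  1.38065572  0.25782349
  0.41760078]
1 40 pre [ 1.15050068  0.39489415 -0.37727826  2.27955597  4.25944303  0.24433183
 -2.16289076]
grasp [ 1.60870329  0.96900822 -1.07902526  2.1477853   2.15607656  0.40954747
  0.26749352]
lift [ 1.62821009  0.63982993 -1.09143138  2.13118761  1.47543759  0.21090167
  0.72700586]
-170 54 None
-170 160 None
-60 54 [ 0.8995867   0.83666675 -1.08315414  2.370
[... 916 characters left out ...]
9
 -2.72399187]
-1 40 pre [ 1.15050068  0.39489415 -0.37727826  2.27955597  4.25944303  0.24433183
  0.97870189]
grasp [ 1.35036597  0.74057091 -0.72475716  2.15409052  2.85084061  0.21858269
  2.52757004]
lift [ 1.62821009  0.63982993 -1.09143138  2.13118761  1.47543759  0.21090167
 -2.41458679]
-170 54 None
-170 160 None
-60 54 [ 0.75946465  0.70335337 -0.90274843  2.37318915  2.50778668  0.53241334
  2.60494814]
-60 160 [-0.36480249  0.22110454  0.35936704  2.37993297  3.98159297  0.2143995
  0.81208151]
-10 54 [ 0.57452547  0.66030302 -0.72342513  2.26687823  2.55386012  0.43209793
  2.48843053]
-10 160 [-0.37223545  0.29890795  0.36021015  2.27226662  4.13261972  0.2049203
  0.63153101]
```

```bash
python3 - <<'E'
from h import *
f=lambda q: None if q is None else np.round(q,2).tolist()
for sg in(1,-1):
  for lean in (0,10,20,25):
    R=toolR(CY,lean,sg);gp=CO+rz(CY)@np.array([-60,0,42])
    p=tcp(gp,R)
    print(sg,lean,"pre",f(arm.inverse_kinematics(p-80*R[:,2],quat(R))))
    print("grasp",f(arm.inverse_kinematics(p,quat(R))),"lift",f(arm.inverse_kinematics(p+[0,0,100],quat(R))))
    R=toolR(SY,lean,sg)
    for x in(-160,-60):
      for z in (54,150): print(x,z,f(arm.inverse_kinematics(tcp(S2W([x,0,z]),R),quat(R))))
print("push")
for sg in (1,-1):
  for lean in(30,35,40):
    R=toolR(SY,lean,sg)
    for x in (-110,-90,-30): print(sg,lean,x,f(arm.inverse_kinematics(S2W([x,0,32]),quat(R))))
E
```

```text
1 0 pre [0.99, 0.61, -0.53, 1.72, 0.37, 0.92, 1.62]
grasp [0.96, 0.72, -0.48, 1.74, 0.45, 0.79, 1.57] lift [1.0, 0.58, -0.54, 1.7, 0.35, 0.95, 1.64]
-160 54 [0.54, 0.51, -0.71, 2.18, 0.57, 0.64, 1.16]
-160 150 [0.68, 0.33, -0.85, 2.13, 0.34, 0.82, 1.36]
-60 54 [0.41, 0.63, -0.63, 1.95, 0.53, 0.74, 1.21]
-60 150 [0.53, 0.5, -0.77, 1.9, 0.43, 0.92, 1.29]
1 10 pre [1.07, 0.53, -0.54, 1.87, 0.33, 0.67, 1.67]
grasp [1.0, 0.66, -0.48, 1.87, 0.45, 0.55, 1.58] lift [1.06, 0.52, -0.55, 1.83, 0.32, 0.72, 1.68]
-160 54 [0.48, 0.43, -0.6, 2.3, 0.62, 0.38, 1.12]
-160 150 [0.73, 0.24, -0.85, 2.24, 0.3, 0.59, 1.41]
-60 54 [0.37, 0.54, -0.54, 2.07, 0.57, 0.48, 1.17]
-60 150 [0.59, 0.42, -0.8, 2.02, 0.47, 0.69, 1.26]
1 20 pre [1.17, 0.48, -0.59, 2.01, 0.3, 0.41, 1.73]
grasp [1.05, 0.63, -0.48, 1.98, 0.47, 0.29, 1.57] lift [1.14, 0.48, -0.59, 1.94, 0.28, 0.48, 1.73]
-160 54 [0.63, 0.44, -0.74, 2.4, 1.36, 0.24, 0.42]
-160 150 [0.72, 0.15, -0.78, 2.35, 0.19, 0.34, 1.53]
-60 54 [0.25, 0.48, -0.36, 2.19, 0.68, 0.19, 1.04]
-60 150 [0.68, 0.38, -0.86, 2.14, 0.6, 0.46, 1.14]
1 25 pre [1.24, 0.48, -0.64, 2.08
[... 2060 characters left out ...]
0.22]
1 35 -30 [0.82, 0.8, -1.03, 2.29, 2.13, 0.55, -0.13]
1 40 -110 [0.97, 0.82, -1.08, 2.5, 2.48, 0.69, -0.4]
1 40 -90 [0.94, 0.84, -1.08, 2.46, 2.45, 0.68, -0.36]
1 40 -30 [0.88, 0.89, -1.08, 2.33, 2.34, 0.66, -0.24]
-1 30 -110 [0.46, 0.47, -0.54, 2.42, 2.56, 0.25, 2.37]
-1 30 -90 [0.45, 0.49, -0.54, 2.38, 2.47, 0.24, 2.46]
-1 30 -30 [0.41, 0.55, -0.54, 2.25, 2.14, 0.21, 2.79]
-1 35 -110 [0.64, 0.55, -0.72, 2.46, 2.64, 0.42, 2.38]
-1 35 -90 [0.62, 0.57, -0.72, 2.42, 2.58, 0.4, 2.43]
-1 35 -30 [0.43, 0.57, -0.54, 2.3, 2.59, 0.31, 2.36]
-1 40 -110 [0.82, 0.69, -0.91, 2.5, 2.65, 0.6, 2.48]
-1 40 -90 [0.8, 0.7, -0.9, 2.46, 2.61, 0.58, 2.52]
-1 40 -30 [0.6, 0.66, -0.72, 2.34, 2.64, 0.48, 2.41]
```

```bash
python3 - <<'E'
from h import *
R=toolR(CY,10,1);p=tcp(CO+rz(CY)@np.array([-58,0,41]),R)
arm.movep(p-90*R[:,2],quat(R))
arm.gripper_to(50,50)
w=arm.capture("wrist");cv2.imwrite("pics/w1.png",w["pixels"][:,:,::-1])
print(arm.current_clock(),arm.current_ee_pos(),p-90*R[:,2])
for n,X in(("fin top",CO+rz(CY)@np.array([-58,0,61])),("rl",CO+rz(CY)@np.array([-70,30,10])),("rr",CO+rz(CY)@np.array([-70,-30,10]))):print(n,proj(w,X).round())
E
```

```text
2.575 [ 482.59205293 -373.33572616  111.23903433] [ 482.61706327 -373.284027    111.21679279]
fin top [276. 239.]
rl [311. 195.]
rr [240. 195.]
```

View pics/w1.png

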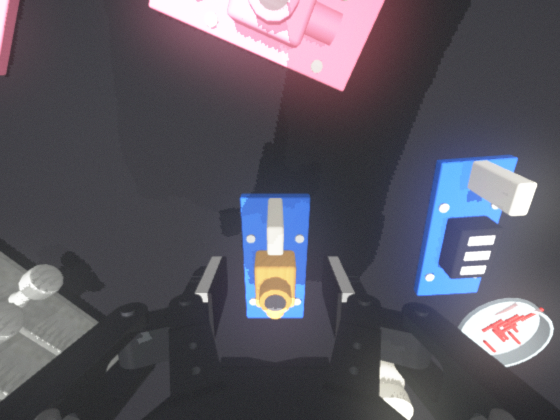

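The wrist view shows the brass carrier centred between the jaws, with its rear corners at (242,195) and (309,195) against predicted 240 and 311. I'll grasp it.

```bash
python3 - <<'E'
from h import *
R=toolR(CY,10,1);p=tcp(CO+rz(CY)@np.array([-58,0,41]),R)
print(arm.move_linear(p,120,stop_force=15))
arm.gripper_to(0,60);print("w",arm.current_grip_width())
arm.move_linear(p+[0,0,90],120)
print("w",arm.current_grip_width(),arm.current_wrist_force(),arm.current_clock())
# transport: grasp point at stage x -150 (carrier origin -92), underside z=12+80
R2=toolR(SY,10,1)
q=tcp(S2W([-150,0,12+41+80]),R2)
arm.move_linear(q,160,attitude=quat(R2))
print(arm.current_clock(),arm.current_grip_width(),arm.current_joint_pos(),arm.current_ee_pos()-q)
for n in("top","scene","wrist"):
    c=arm.capture(n);cv2.imwrite(f"pics/{n}2.png",c["pixels"][:,:,::-1])
    if n=="top":crop(c,180,100,320,245,5,"t2.png")
E
```

```text
False
w 11.243153683550526
w 11.218990518078115 [-0.06984608 -0.06713318 -2.55105255] 4.8083
7.325 10.981201928816303 [ 0.64576344  0.2818434  -0.77231504  2.22977771  0.34828329  0.55763724
  1.36711239] [ 0.04453293 -0.41706181 -0.033864  ]
```

View pics/t2.png

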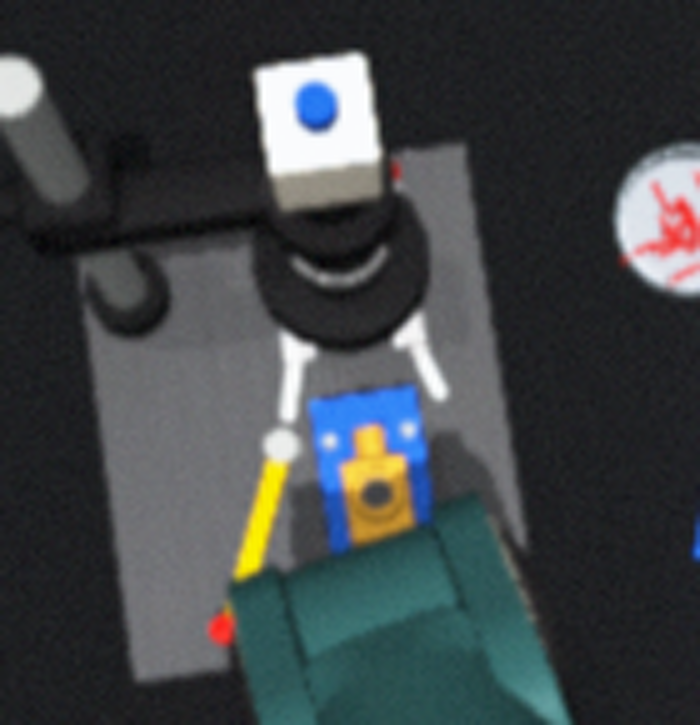

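View pics/wrist2.png

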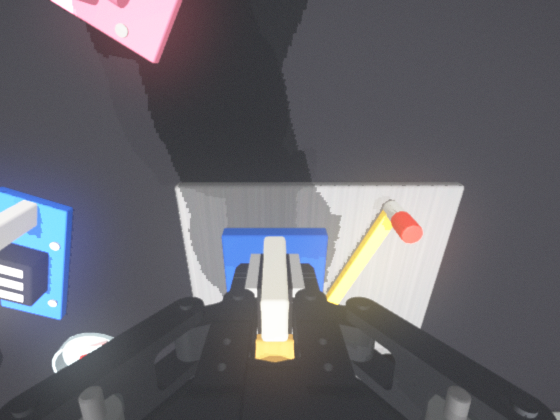

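View pics/scene2.png

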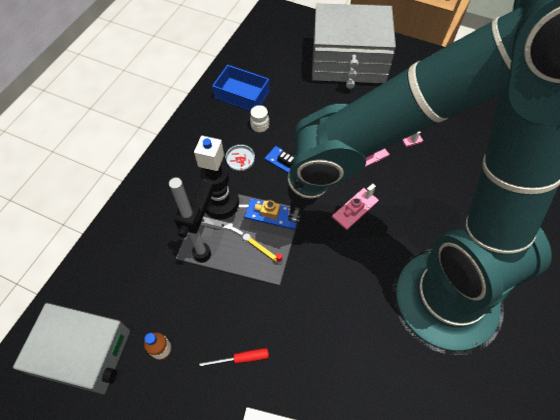

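The carrier is held level, centred and square to the stand (carrier rear edge at row 228, columns 222–327; stand rear edge at row 185, columns 177–462). I'll lower it and measure it against the plate.

```bash
python3 - <<'E'
from h import *
R2=toolR(SY,10,1)
def meas(zu):
    w=arm.capture("wrist")
    def e(A,B,hw):return edge(w,A,B,hw)
    return w
arm.move_linear(tcp(S2W([-150,0,12+41+6]),R2),120)
w=arm.capture("wrist");cv2.imwrite("pics/w3.png",w["pixels"][:,:,::-1])
t=arm.capture("top");crop(t,180,100,320,245,5,"t3.png")
for n,X in(("RL",(-155,160,12)),("RR",(-155,-85,12)),("cRL",(-162,30,28)),("cRR",(-162,-30,28))):print(n,proj(w,S2W(X)).round(1))
print(arm.current_clock(),arm.current_wrist_force())
E
```

```text
RL [537.1 229.3]
RR [136.6 229.3]
cRL [329.9 232.8]
cRR [221.4 232.8]
8.3417 [-0.21743369 -0.16201952 -2.98298582]
```

View pics/w3.png

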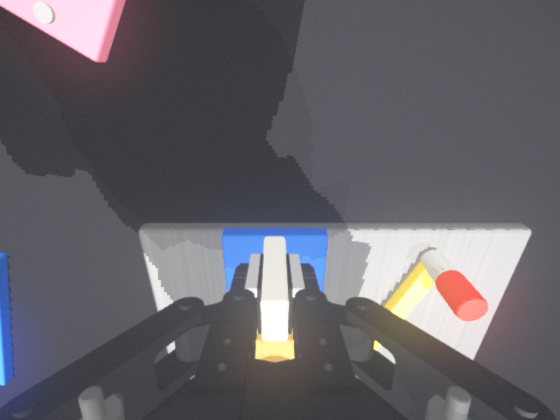

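View pics/t3.png

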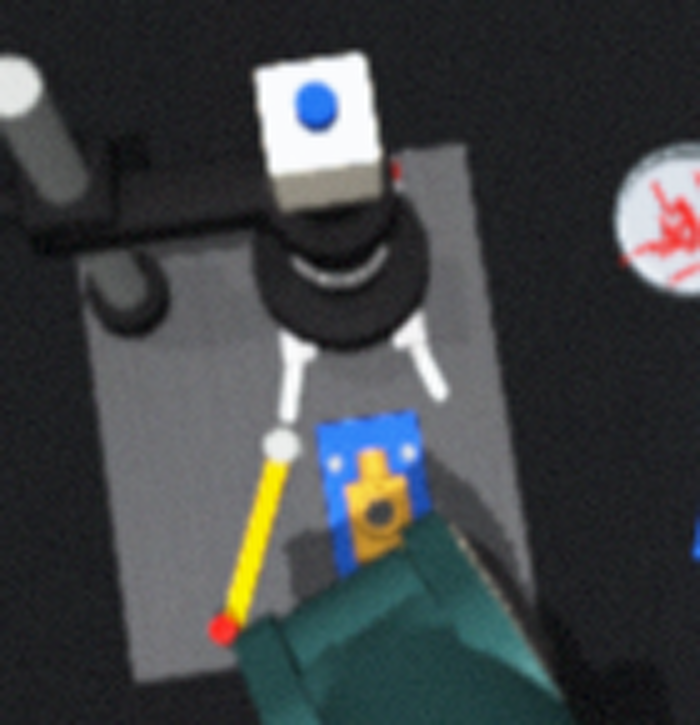

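```bash
python3 - <<'E'
from h import *
w=arm.capture("wrist");t=arm.capture("top")
rear=edge(w,(150,224),(215,224),4);rear2=edge(w,(335,224),(425,224),4)
lft=edge(w,(531,232),(505,290),5);rgt=edge(w,(141,232),(157,300),5)
print("rms",rear[2],rear2[2],lft[2],rgt[2])
a=inter(rear2,lft);b=inter(rear,rgt);print(a,b)
A=onz(w,*a,12);B=onz(w,*b,12);print("wrist stage RL,RR in S",W2S(A),W2S(B),np.linalg.norm(A-B))
cr=edge(w,(225,229),(325,229),3);cl=edge(w,(327,233),(325,285),4);ck=edge(w,(222,233),(224,265),4)
a=inter(cr,cl);b=inter(cr,ck);A=onz(w,*a,28);B=onz(w,*b,28);print(a,b,"wrist carrier",W2S(A),W2S(B),np.linalg.norm(A-B))
T=lambda x,y:((x+.5)/5-.5+180,(y+.5)/5-.5+100)
f=edge(t,T(320,424),T(416,411),4);l=edge(t,T(320,430),T(340,550),4);r=edge(t,T(417,420),T(430,500),4)
a=inter(f,l);b=inter(f,r);A=onz(t,*a,28);B=onz(t,*b,28);print("top carrier FL FR",W2S(A),W2S(B),np.linalg.norm(A-B))
P=[W2S(onz(t,*q,28)) for q in(l[0]-l[1]*8,l[0]+l[1]*8)];d=P[1]-P[0];print("left edge dir deg",np.degrees(np.arctan2(d[1],d[0])))
rr=edge(t,T(535,605),T(470,180));P=[W2S(onz(t,*(rr[0]+k*rr[1]),12)) for k in(-30,30)];print("top stage right edge",P)
E
```

```text
rms 0.20943263 0.09391446 0.120238796 0.22190192
[533.67065 227.3209 ] [136.09544 221.42856]
wrist stage RL,RR in S [-156.04813863  157.29135596   12.        ] [-160.20214677  -84.60545864   12.        ] 241.932479620223
[329.91962 227.30685] [220.27446 227.2975 ] wrist carrier [-165.21976994   29.51006317   28.        ] [-165.23924831  -30.63693629   28.        ] 60.147002619603654
top carrier FL FR [-21.38123205  27.04314995  28.        ] [-21.98035265 -35.27741093  28.        ] 62.3234406423878
left edge dir deg 178.79559495992277
top stage right edge [array([ 88.41757838, -85.27006857,  12.        ]), array([-96.92648675, -85.57974257,  12.        ])]
```

```bash
python3 - <<'E'
from h import *
R2=toolR(SY,10,1)
h=arm.move_linear(tcp(S2W([-150,0,12+41-2]),R2),25,stop_force=5)
g,_=graspc();print("contact",h,W2S(g),arm.current_wrist_force())
z=W2S(g)[2]+0.8
arm.move_linear(tcp(S2W([-150,0,z]),R2),30)
f0=np.array(arm.current_wrist_force())
for x in(-130,-115,-100,-88):
    h=arm.move_linear(tcp(S2W([x,0,z]),R2),50,stop_force=12)
    g,_=graspc();print(x,h,W2S(g).round(2),(rz(SY).T@(np.array(arm.current_wrist_force())-f0)).round(1))
    if h:break
print(arm.current_clock())
t=arm.capture("top");crop(t,180,100,320,245,5,"t4.png")
s=arm.capture("scene");crop(s,160,170,320,290,5,"s4.png")
E
```

```text
contact True [-149.80226712   -0.21259575   53.13166369] [ 1.14367153 -0.10017074 -0.01438673]
-130 False [-1.3007e+02  1.3000e-01  5.3770e+01] [ 0.5 -0.5  0.3]
-115 False [-1.149e+02  9.000e-02  5.386e+01] [ 0.4 -0.5 -2. ]
-100 False [-99.92   0.12  53.82] [-1.  -0.6 -0.9]
-88 False [-87.83   0.09  53.87] [-1.  -2.1 -0.8]
10.8333
```

View pics/t4.png

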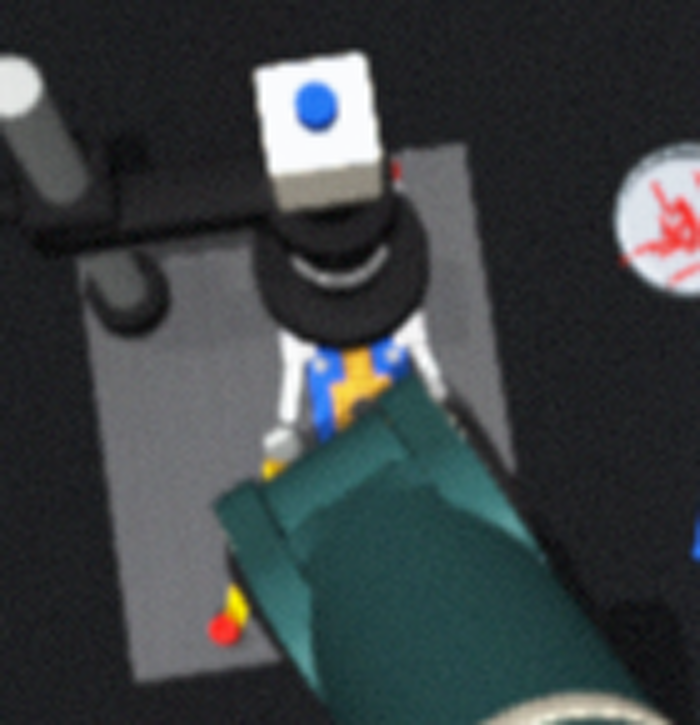

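View pics/s4.png

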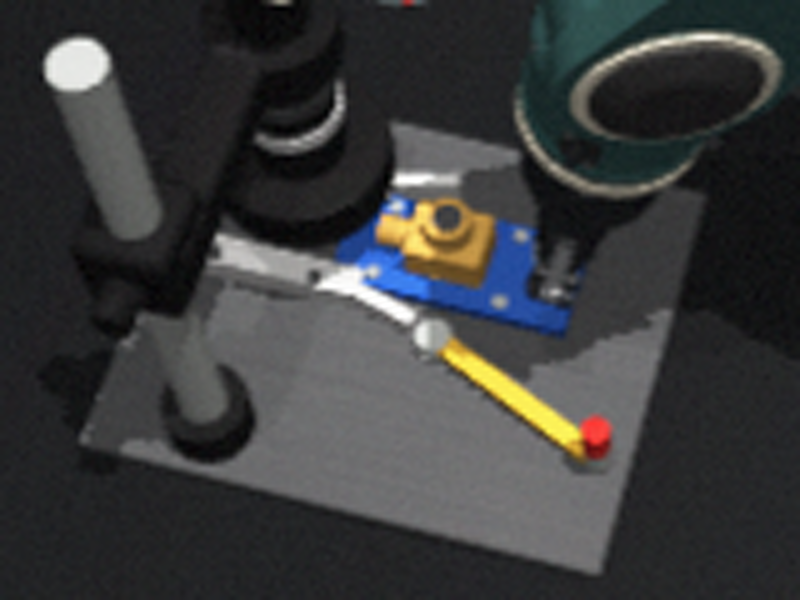

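The carrier's leading end is between the flares and under the lips, and the side force is only 2 N. I'll slide it a little further, release, then push it home with the shut, leaned-back fingers.

```bash
python3 - <<'E'
from h import *
R2=toolR(SY,10,1)
h=arm.move_linear(tcp(S2W([-68,0,53.5]),R2),50,stop_force=12)
g,_=graspc();print(h,W2S(g).round(2),arm.current_wrist_force())
arm.gripper_to(36)
p=np.array(arm.current_ee_pos());arm.move_linear(p-R2[:,2]*75,150)
R3=toolR(SY,38,1)
arm.gripper_to(0,40)
pre=S2W([-125,0,110])
f=lambda q: None if q is None else np.round(q,2).tolist()
print(f(arm.current_joint_pos()));print(f(arm.inverse_kinematics(pre,quat(R3))),f(arm.inverse_kinematics(S2W([-112,0,27]),quat(R3))))
print(arm.current_clock(),W2S(arm.current_ee_pos()))
t=arm.capture("top");crop(t,180,100,320,245,5,"t5.png")
E
```

```text
False [-67.98   0.13  53.37] [ 0.34194679  0.24064231 -2.38679319]
[0.53, 0.4, -0.71, 2.08, 0.44, 0.61, 1.28]
[0.98, 0.36, -1.06, 2.5, 2.44, 0.28, -0.61] [0.96, 0.82, -1.08, 2.49, 2.42, 0.66, -0.35]
12.925 [-77.78378737   0.14504584 108.81225065]
```

View pics/t5.png

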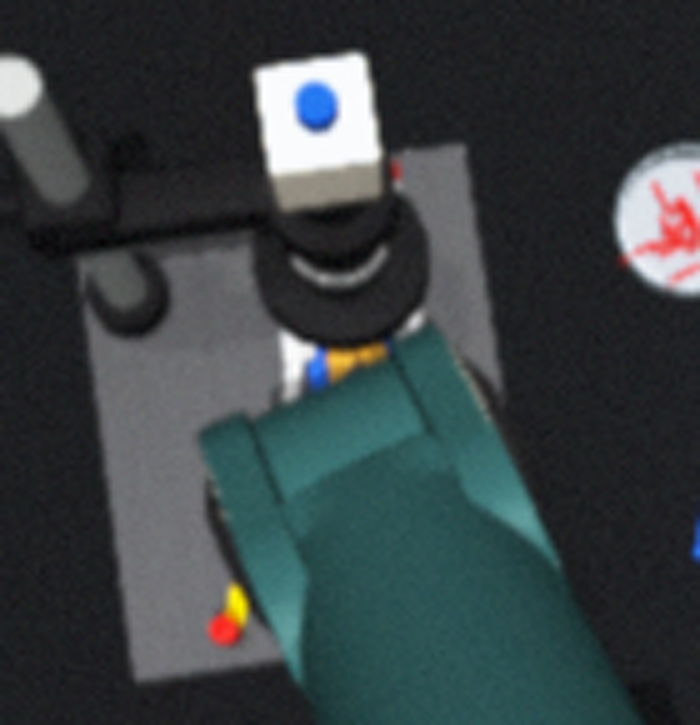

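```bash
python3 - <<'E'
from h import *
R3=toolR(SY,38,1)
arm.move_linear(S2W([-120,0,125]),150)
try: arm.move_linear(S2W([-120,0,110]),100,attitude=quat(R3));print("lin")
except arm.MotionError as e:
    print("no lin",e); arm.movep(S2W([-120,0,110]),quat(R3))
print(np.round(arm.current_joint_pos(),2),arm.current_clock(),arm.current_grip_width(),W2S(arm.current_ee_pos()))
arm.move_linear(S2W([-112,0,27]),100,stop_force=10)
print(W2S(arm.current_ee_pos()),arm.current_clock())
s=arm.capture("scene");crop(s,160,170,320,290,5,"s6.png")
w=arm.capture("wrist");cv2.imwrite("pics/w6.png",w["pixels"][:,:,::-1])
E
```

```text
no lin the arm cannot follow that straight line within its joint ranges
[ 0.97  0.37 -1.06  2.49  2.41  0.28 -0.57] 15.275 -0.23905104117066894 [-1.19681694e+02 -5.02293988e-02  1.10077494e+02]
[-1.11892162e+02 -5.57443425e-02  2.73738487e+01] 16.2583
```

View pics/s6.png

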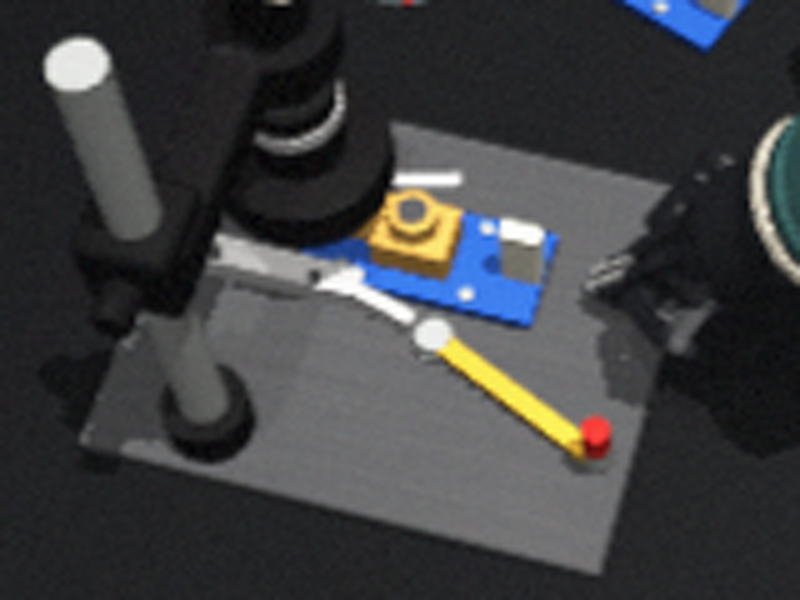

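View pics/w6.png

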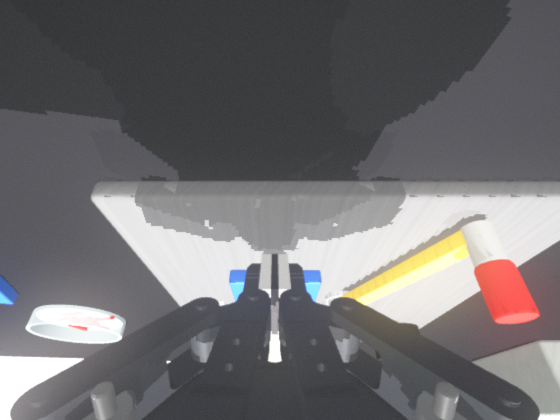

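The shut fingertips at scene crop (595,280) sit behind the white fin, on its line. Now I'll push.

```bash
python3 - <<'E'
from h import *
f0=np.array(arm.current_wrist_force())
for x,sp in((-60,60),(-38,40),(-21,15)):
    h=arm.move_linear(S2W([x,0,27]),sp,stop_force=9)
    print(x,h,W2S(arm.current_ee_pos()).round(2),(rz(SY).T@(np.array(arm.current_wrist_force())-f0)).round(1),round(arm.current_clock(),2))
    if h:break
s=arm.capture("scene");crop(s,160,170,320,290,5,"s7.png")
E
```

```text
-60 False [-6.023e+01  3.000e-02  2.694e+01] [ 0.  -0.7  0.8] 17.38
-38 False [-37.96   0.11  27.03] [ 0.1 -0.5  1.3] 18.07
-21 True [-25.72   0.08  26.43] [-1.3 -1.3  1.3] 18.9
```

View pics/s7.png

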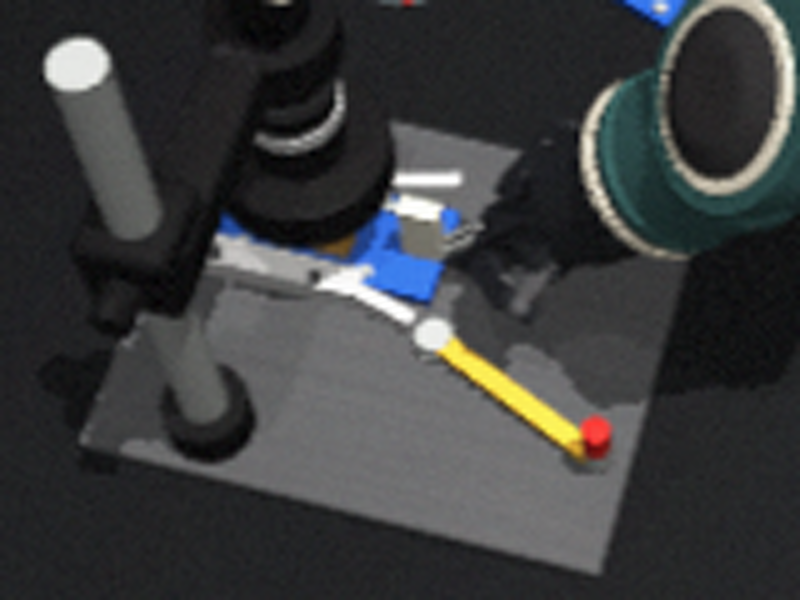

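```bash
cat >> h.py <<'E'
PV=np.array([-29.,52.])
def knobp(q): return PV+117*np.array([-np.sin(q),-np.cos(q)])
def fing(q,d,z): # finger position in stage frame pushing the knob at angle q
    p=knobp(q)-d*np.array([np.cos(q),-np.sin(q)]);return np.array([p[0],p[1],z])
E
python3 - <<'E'
from h import *
p=W2S(arm.current_ee_pos())
arm.move_linear(S2W([-75,0,30]),120);arm.move_linear(S2W([-118,0,115]),150)
s=arm.capture("scene");crop(s,160,170,320,290,5,"s8.png")
w=arm.capture("wrist");cv2.imwrite("pics/w8.png",w["pixels"][:,:,::-1])
print(arm.current_clock(),np.round(arm.current_joint_pos(),2))
T=lambda x,y:((x+.5)/5-.5+160,(y+.5)/5-.5+170)
for n,X in(("carrier RL home",(-20,30,22)),("RR",(-20,-30,22)),("fin top rear",(-20,0,73))):print(n,(proj(s,S2W(X))-[160,170])*5, proj(w,S2W(X)))
for lean in(15,20,25,30):
    R=toolR(SY,lean,1);print(lean,[(q,None if (j:=arm.inverse_kinematics(S2W(fing(q,d,z)),quat(R))) is None else np.round(j,2).tolist()) for q,d,z in((1.975,45,100),(1.975,45,44),(1.5,25,44),(1.1,25,44),(.6,25,44),(0,20,44))])
E
```

```text
20.3917 [ 0.98  0.36 -1.06  2.48  2.38  0.26 -0.55]
carrier RL home [426.616328   296.60609702] [305.3901211  224.10464049]
RR [457.18294226 207.14035963] [244.71168411 224.16658649]
fin top rear [436.18432027 208.41152064] [275.17729217 272.21855735]
15 [(1.975, [0.22, 0.31, -0.69, 2.25, 0.61, 0.47, 0.79]), (1.975, [-0.02, 0.4, -0.43, 2.28, 0.77, 0.32, 0.62]), (1.5, [0.71, 0.58, -1.09, 2.34, 1.23, 0.56, 0.41]), (1.1, [0.84, 0.6, -1.09, 2.32, 1.2, 0.54, 0.57]), (0.6, [0.93, 0.67, -1.09, 2.24, 1.16, 0.58, 0.75]), (0, [0.92, 0.78, -1.09, 2.07, 1.14, 0.68, 0.87])]
20 [(1.975, [0.1, 0.26, -0.57, 2.31, 0.73, 0.35, 0.65]), (1.975, [-0.07, 0.38, -0.39, 2.34, 1.15, 0.24, 0.23]), (1.5, [0.72, 0.57, -1.09, 2.4, 1.47, 0.51, 0.19]), (1.1, [0.86, 0.58, -1.09, 2.38, 1.44, 0.47, 0.35]), (0.6, [0.96, 0.65, -1.09, 2.29, 1.36, 0.5, 0.58]), (0, [0.95, 0.77, -1.09, 2.13, 1.29, 0.59, 0.75])]
25 [(1.975, [0.0, 0.24, -0.47, 2.37, 1.04, 0.25, 0.32]), (1.975, [0.11, 0.42, -0.61, 2.39, 1.7, 0.33, -0.29]), (1.5, [0.33, 0.38, -0.62, 2.46, 1.91, 0.25, -0.34]), (1.1, [0.56, 0.41, -0.71, 2.45, 1.88, 0.23, -0.15]), (0.6, [0.68, 0.47, -0.72, 2.36, 1.65, 0.19, 0.22]), (0, [0.98, 0.77, -1.09, 2.18, 1.49, 0.51, 0.57])]
30 [(1.975, [0.2, 0.27, -0.71, 2.42, 1.6, 0.31, -0.23]), (1.975, [0.22, 0.47, -0.74, 2.44, 2.0, 0.46, -0.58]), (1.5, [0.54, 0.47, -0.85, 2.51, 2.18, 0.42, -0.55]), (1.1, [0.69, 0.47, -0.85, 2.5, 2.26, 0.35, -0.48]), (0.6, [0.74, 0.49, -0.76, 2.41, 2.28, 0.24, -0.37]), (0, [0.72, 0.57, -0.71, 2.24, 1.91, 0.19, 0.06])]
```

View pics/s8.png

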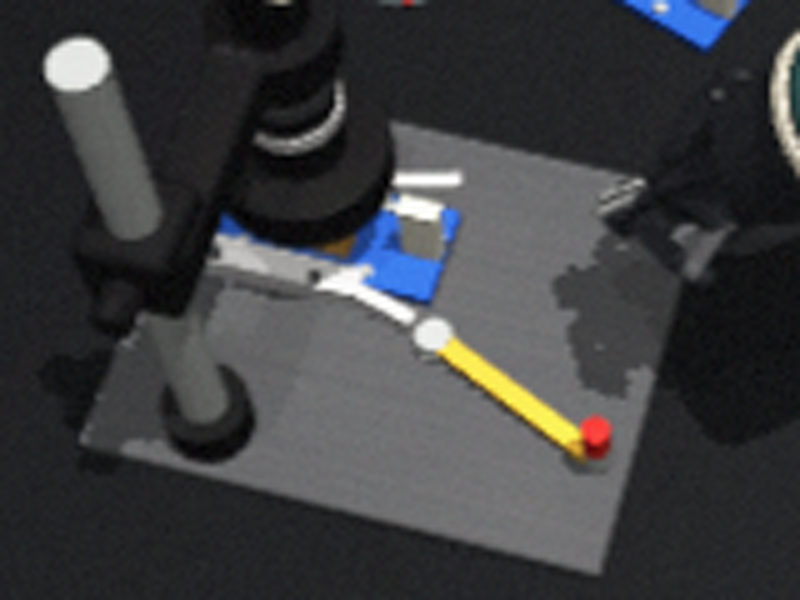

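View pics/w8.png

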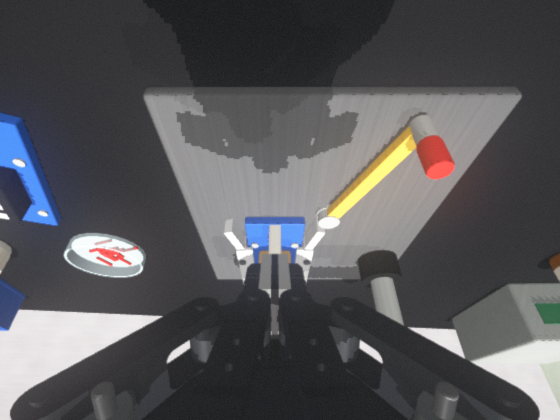

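```bash
python3 - <<'E'
from h import *
w=arm.capture("wrist");s=arm.capture("scene")
crop(w,215,195,345,275,6,"w9.png")
crop(s,215,195,275,245,12,"s9.png")
e=edge(w,(250,217),(300,217),4);r=edge(w,(200,91),(480,91),4)
print(e[2],r[2],e[0],r[0])
print("wrist: carrier rear x",W2S(onz(w,*e[0],22))[:2],"plate rear x",W2S(onz(w,*r[0],12))[:2])
T=lambda x,y:((x+.5)/5-.5+160,(y+.5)/5-.5+170)
e=edge(s,T(436,290),T(460,215),3);r=edge(s,T(602,574),T(640,440))
print("scene:",e[2],W2S(onz(s,*e[0],22))[:2],"plate rear",[W2S(onz(s,*(r[0]+k*r[1]),12))[:2].round(1) for k in(-10,10)])
E
```

```text
0.17836979 1.5320433 [274.69492 216.28204] [337.6662   90.56377]
wrist: carrier rear x [-34.11786856  -0.07877617] plate rear x [-158.10703813   39.27651813]
scene: 0.11378478 [-19.29086329  -0.58901437] plate rear [array([-154.7,  145.9]), array([-154.8,   88.1])]
```

View pics/w9.png

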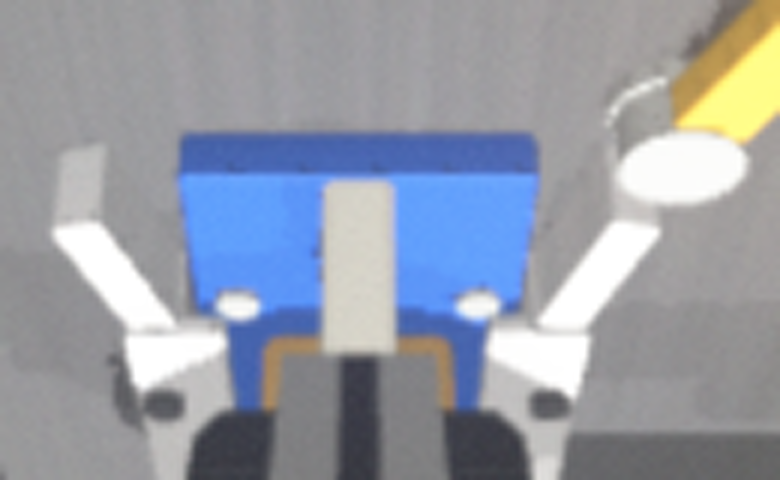

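View pics/s9.png

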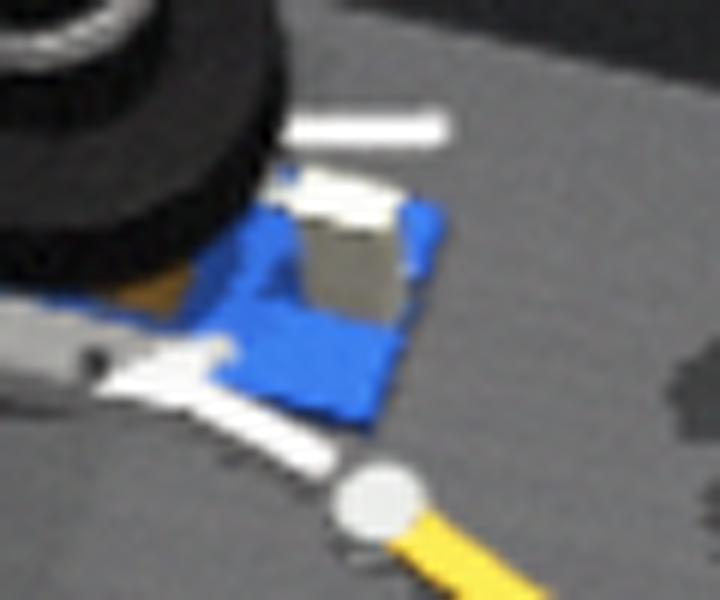

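Carrier rear edge measures x = -19.3 mm (scene) against -20 when home, and the wrist view agrees (top edge at row 223.7, predicted 224.1). It is home and centred. Next is the latch.

```bash
python3 - <<'E'
from h import *
R=toolR(SY,30,1);Q=quat(R)
print(arm.inverse_kinematics(S2W(fing(1.975,45,110)),Q) is not None)
try: arm.move_linear(S2W(fing(1.975,45,110)),150,attitude=Q);print('lin')
except arm.MotionError: arm.movep(S2W(fing(1.975,45,110)),Q);print("movep")
arm.move_linear(S2W(fing(1.975,45,44)),120,stop_force=10)
print(W2S(arm.current_ee_pos()).round(1),np.round(arm.current_joint_pos(),2),arm.current_clock())
w=arm.capture("wrist");cv2.imwrite("pics/w10.png",w["pixels"][:,:,::-1])
s=arm.capture("scene");crop(s,160,170,320,290,5,"s10.png")
E
```

```text
True
lin
[-118.8  139.2   44.2] [ 0.3   0.5  -0.83  2.44  1.97  0.51 -0.52] 22.4417
```

View pics/s10.png

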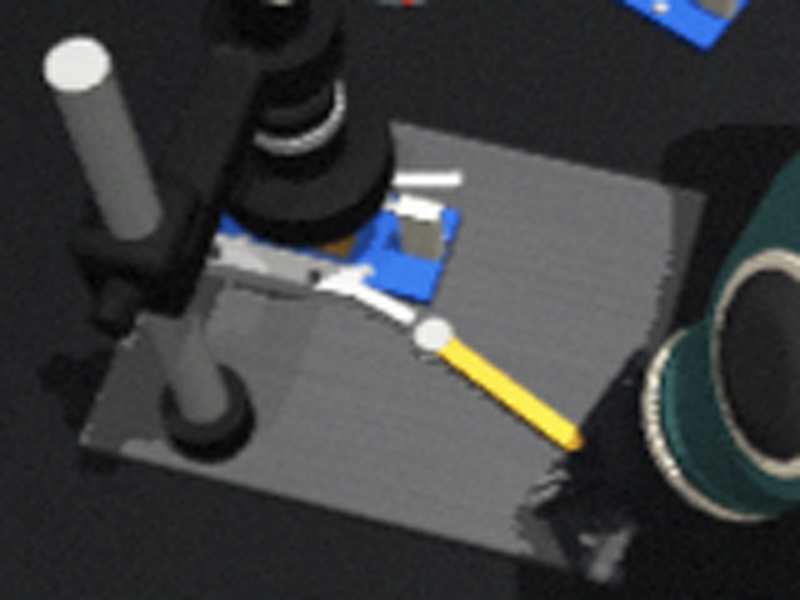

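View pics/w10.png

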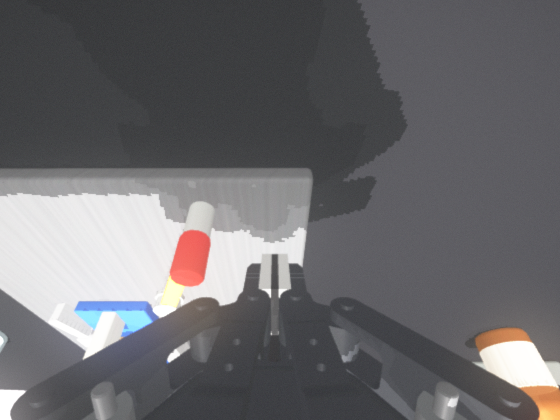

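```bash
python3 - <<'E'
from h import *
R=toolR(SY,30,1)
for q in (1.8,1.6,1.4,1.2,1.0,0.8):
    h=arm.move_linear(S2W(fing(q,23,44)),90,stop_force=8)
    print(q,h,W2S(arm.current_ee_pos()).round(1),np.round(arm.current_joint_pos(),2)[[2,5]])
    if h:break
print(arm.current_clock())
w=arm.capture("wrist");cv2.imwrite("pics/w11.png",w["pixels"][:,:,::-1])
s=arm.capture("scene");crop(s,160,170,320,290,5,"s11.png")
E
```

```text
1.8 False [-137.3  101.    44.3] [-0.84  0.46]
1.6 False [-145.    78.6   44.1] [-0.84  0.43]
1.4 False [-148.    55.1   44.1] [-0.83  0.39]
1.2 False [-146.3   31.3   44. ] [-0.81  0.35]
1.0 False [-140.     8.2   44. ] [-0.79  0.31]
0.8 False [-128.8  -13.4   44. ] [-0.76  0.26]
25.25
```

View pics/s11.png

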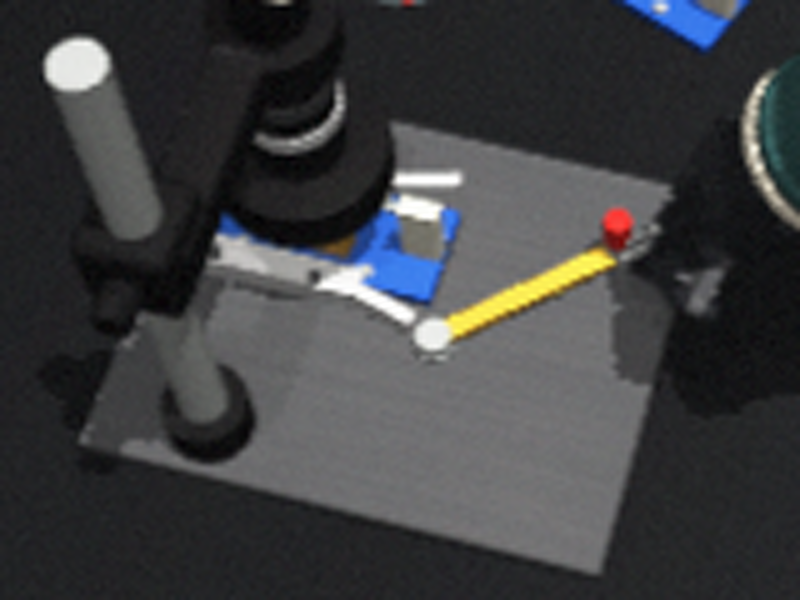

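View pics/w11.png

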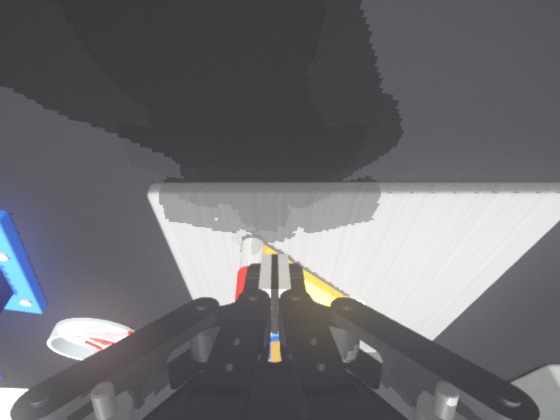

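```bash
python3 - <<'E'
from h import *
R=toolR(SY,30,1)
try:
  for q,d in ((0.6,22),(0.45,21),(0.3,20),(0.2,19),(.1,18.5),(0,18),(-.05,16)):
    h=arm.move_linear(S2W(fing(q,d,44)),70 if q>.15 else 30,stop_force=7)
    print(q,h,W2S(arm.current_ee_pos()).round(1),np.round(arm.current_joint_pos(),2)[[2,5]])
    if h:break
except arm.MotionError as e: print(q,e)
print(arm.current_clock())
w=arm.capture("wrist");cv2.imwrite("pics/w12.png",w["pixels"][:,:,::-1])
s=arm.capture("scene");crop(s,160,170,320,290,5,"s12.png")
E
```

```text
0.6 False [-113.2  -32.2   43.9] [-0.72  0.22]
0.45 False [-99.1 -43.9  43.9] [-0.7  0.2]
0.3 False [-83.2 -53.4  43.8] [-0.71  0.19]
0.2 False [-71.4 -58.5  43.9] [-0.72  0.19]
0.1 False [-59.4 -62.4  43.9] [-0.71  0.19]
0 False [-47.1 -64.9  44. ] [-0.71  0.19]
-0.05 True [-43.1 -65.2  43.1] [-0.7   0.19]
28.3917
```

View pics/s12.png

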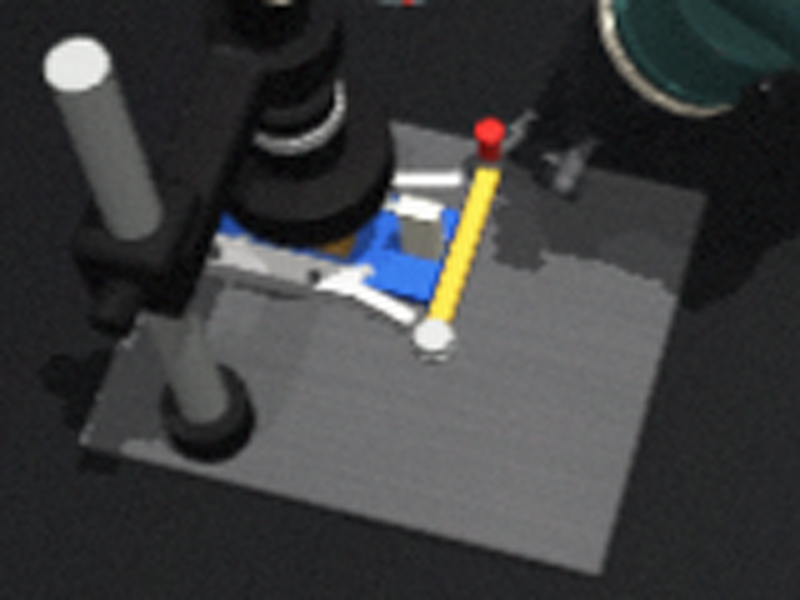

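The latch lies across the slideway behind the carrier, and the push ended in contact. I'll back off and measure.

```bash
python3 - <<'E'
from h import *
arm.move_linear(S2W([-95,-68,50]),100)
try: arm.move_linear(S2W([-120,-60,115]),120)
except arm.MotionError as e: print(e)
print(arm.current_clock(),W2S(arm.current_ee_pos()).round(1))
s=arm.capture("scene");t=arm.capture("top");crop(s,215,185,275,245,10,"s13.png");crop(t,180,100,320,245,5,"t13.png")
def red(c,box):
    h=cv2.cvtColor(c["pixels"],cv2.COLOR_RGB2HSV)
    m=cv2.inRange(h,(0,150,80),(8,255,255))|cv2.inRange(h,(172,150,80),(180,255,255))
    z=np.zeros_like(m);a,b,d,e=box;z[b:e,a:d]=m[b:e,a:d]
    p=np.argwhere(z)[:,::-1];print(len(p),p.mean(0));return p.mean(0)
ps=red(s,(240,185,275,210));print("scene knob S",W2S(onz(s,*ps,48)))
try:
  pt=red(t,(240,160,285,200));P,e=tri(s,ps,t,pt);P=W2S(P);print("tri",P,e,"q",np.arctan2(-(P[0]+29),-(P[1]-52)))
except Exception as e:print(e)
T=lambda x,y:((x+.5)/5-.5+160,(y+.5)/5-.5+170)
d=proj(s,S2W((-29,-65,48)));print("pred knob px",d,"q=.1:",proj(s,S2W([*knobp(.1),48])))
E
```

```text
30.0417 [-119.7  -60.1  114.9]
44 [257.61363636 196.97727273]
scene knob S [-29.0779538 -66.8575711  48.       ]
27 [274.92592593 180.85185185]
tri [-28.5677413  -66.86540815  48.06020572] 1.0236116024325685 q -0.0036365230081036766
pred knob px [257.40581473 197.50617631] q=.1: [261.23799415 198.56968151]
```

View pics/t13.png

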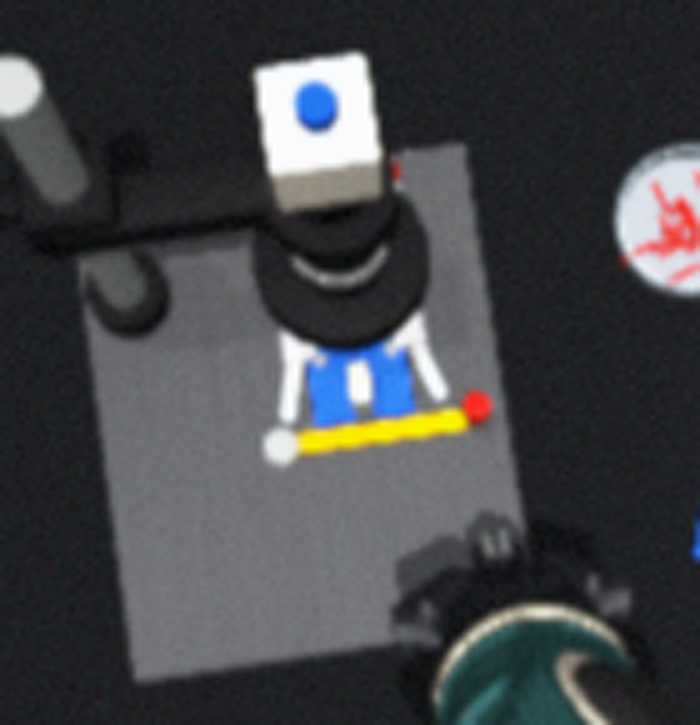

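View pics/s13.png

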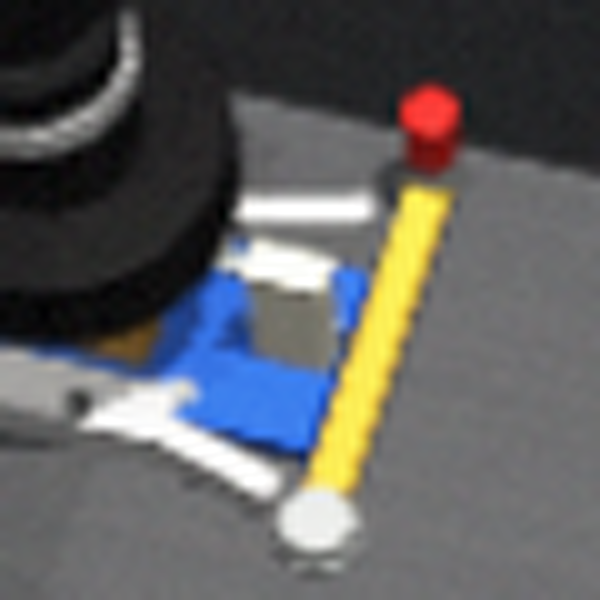

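```bash
python3 - <<'E'
from h import *
t=arm.capture("top");h=cv2.cvtColor(t["pixels"],cv2.COLOR_RGB2HSV)
m=cv2.inRange(h,(105,130,60),(125,255,255))
k,l,st,ce=cv2.connectedComponentsWithStats(m);print([ce[i].round().tolist() for i in range(1,k) if st[i,4]>60])
print(arm.current_wrist_force(),arm.current_clock())
arm.sign_off()
E
```

```text
[[400.0, 106.0], [104.0, 159.0], [332.0, 190.0], [251.0, 176.0]]
[-0.5225651   0.22538806 -0.8611702 ] 30.1917
the job is handed in; nothing more can be done
```

The brass carrier is fully home against the red stop, the latch is shut behind it, and I handed the job in at about 30 s of the 61 s allowed. No verdict came back, so what follows rests on my own measurements.

**What I did:** I gripped the carrier by its white fin, lowered it onto the slideway floor and slid its leading end under the lips. I then let go and pushed it home with the shut, leaned-back fingers. I swung the latch shut by pushing its knob around its arc, then backed the gripper clear.

**Last checks:**
- **Carrier:** its rear edge measured x = -19.3 mm in the stand frame, against -20 mm when home, and it was within about 1 mm of the middle. I measured this before closing the latch; the pictures afterwards showed it still there.
- **Latch:** the knob measured (-28.6, -66.9) mm against (-29, -65) when shut, which is an angle of about 0 rad.
- **Gripper:** clear of everything, with under 1.1 N on the wrist.
- **Other things:** the spare and the blue bottle cap are at the same top-view pixels as at the start. I did not re-measure the dish, jar or screwdriver; the arm carried the work well clear of them.

**Disagreements:**
- **Top view in the mouth:** a shadowed edge fit put the carrier 3–4 mm off centre, but the flare tips and the wrist view put it within 1 mm, and it slid in with little side force.
- **Push home:** it stopped about 3 mm further in than the fingertip geometry predicted.
- **Wrist edge fit:** one fit gave -34 mm for the carrier's rear edge because it had picked the plate's lower edge. The upper edge agreed with home.

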